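Make up a mould tray and slide it home on the casting slide

ROBOT

A 6-joint arm with a two-finger parallel gripper is mounted at the origin on the work surface. World frame = base frame: x ahead of the robot, y to its left, z up, the work surface at z = 0. Lengths are in mm, angles in degrees, forces in N, time in s.
With the tool pointing down it reaches from about 300 to 850 mm from the base axis. Payload 4.2 kg.
Tool frame: the origin (TCP) lies at the very end of the fingers, on their centre line; the grasp point (between the pads) lies 19 mm behind it (env.grip_depth is the distance from the TCP to the grasp point, in mm); z points along the fingers, y is the line along which they close (so a half turn about z gives the same grasp; the last joint's range is limited). The gripper opens to 91 mm and grips with 3 to 60 N. Pads are 32 mm wide; open, the fingers measure 118 mm over their backs; the gripper's body (76 mm by 178 mm) begins 60 mm behind the grasp point.
Start: joints at [68.182, 18.312, 89.639, -0, 72.044, -1.146], TCP at [202.991, 537.994, 213.976] pointing down, gripper open.
Joint ranges: [-177.97, 177.97], [-48.28, 115.42], [12.27, 149.76], [-77.06, 257.06], [2.81, 150.46], [-146.56, 146.56]. Speed limits (degrees/s): [147.25, 147.25, 180, 180, 180, 180].

INTERFACE

Orientations are given as [roll, pitch, yaw] about the fixed x, y, z axes, in that order (R = Rz(yaw) Ry(pitch) Rx(roll)).
In Python, from workcell import env, cams gives the robot as it stands.
- The arm moves only by the tool apply_moves, never from a script. Its argument "deltas" is a list of rows, each a list of 5 numbers: the shift along the tool's x, y, z in m, then the turn about the tool's z in rad, then the opening, from -1 (shut) to 1 (fully open), so that 0 is half open. In form: [[tx, ty, tz, roll, gripper], ...]. A call has 1 to 5 rows; each row is the pose to reach, as a shift and turn from the pose commanded when the call began, along the tool's axes at that moment; what a row does not reach only later rows make up. A row lasts 1/10 s, in which the tool goes at most 50 mm and 8.59 degrees, less where a joint would pass 70% of its speed; a pose out of reach is approached as far as the arm can. A call with a gripper value outside its range is refused whole. The fingers move at their own pace and stop on an object; "grip_force" is the grip in N (left out, the last holds). Time passes only in rows, so rows that repeat a pose let the fingers close. It gives the time, the measured TCP pose, the force, the opening and the grip force at its end, in the units of the state.
- env.state(): the state, without advancing time (a new reading comes with each control period).
- cams.grab_frame(name): name is "scene" or "top" or "wrist"; returns the picture (384x512x3 uint8, blue, green, red); there is no depth.
- cams.get_calibration(name): a dict with "mtx" (3x3 intrinsics, pixels), "k1" (the pictures are not rectified: a ray, as slopes to the right and down, at radius r is drawn at 1 + k1 r^2 times it, then the intrinsics apply), "eye" and "attitude" of the camera in the world; the wrist camera has in their place "tool_from_camera" (4x4, takes a point from camera to tool coordinates, whose origin is the TCP and whose axes are the flange's). Camera axes: x right, y down, z forward; pixel columns grow to the right and rows downward; lengths in mm; the calibration is good to about 2 mm. A picture is of the moment at which its call begins: read the wrist's pose just before it. get_calibration takes no time and is no camera call.
- env.job_done(): hands the job in; it is judged then, once.
The state is a dict: "time_s": time; "qpos": joint angles; "qvel": joint speeds; "effort": joint torques, N m; "ee_pos": TCP position; "ee_rot": TCP orientation; "force": force on the tool from outside, world axes, zero at the start; "torque": the same for the moment, N m; "gripper_width": finger opening in mm; "gripper_force": force on a finger pad.
Only numpy, scipy, OpenCV 4.12 (cv2) and the standard library are available. Lean on these libraries where they do the work, as an engineer would, in place of code of your own. Each camera call takes 0.05 s, during which the arm holds its last target. There are 200 camera calls.

TASK

Fit the two L-shaped plaster mould blocks into the wooden tray, turned so that they interlock and both lie flat on its floor; set them in without dropping them. Then push the tray, without lifting it, along the casting slide between the guides towards the steel tank until both spring catches snap into the notches in its sides and hold it, and let go. Leave the round plaster mould, the glaze jar and the wooden spatula where they are.

Things in the scene. Friction and masses are not known exactly. Their poses are not given: they have to be found in the camera images.
- bed: casting slide fixed to the table: flat grey bed 520 x 150 mm, 12 mm thick (top at z = 12 mm), x from -260 to +260 mm; origin on its underside. +x is the way the tray slides, towards a steel tank (110 mm across, 122 mm high, from x = 167 mm). Open for x below -60 mm; then two guides and, with its face at x = 169 mm, an end stop.
- mouth (a point): point on the bed's top at (10,0,12) mm of the bed, bed's axes: where the parallel part of the two aluminium guides begins. Guides 26 mm high, inner faces at y = +-62 mm, up to x = 185 mm; before it they flare out to about y = +-88 mm at x = -60 mm.
- dock (a point): point on the bed's top at (90,0,12) mm of the bed, midway between the two catches, bed's axes. Home = the tray's origin here with x axes alike; the catches leave 1 to 2 mm of play and the end stop is 2 mm ahead of the tray. The tray's rear face is then at x = 13 mm of the bed.
- catch_l (a joint): left (bed +y) spring catch at the dock, in m: 0 = out, up to 0.007 as it is pushed back. An upright steel roller (20 mm, free to turn) in a gap of the guide; out, it reaches 4 mm past the line of the tray's side. Spring 2.2 N at 0, 4.2 N at 4 mm. Reads about 0.004 while a runner of the tray slides by, 0 in the runner's notch.
- catch_r (a joint): right (bed -y) spring catch at the dock, in m: 0 = out, up to 0.007 as it is pushed back. An upright steel roller (20 mm, free to turn) in a gap of the guide; out, it reaches 4 mm past the line of the tray's side. Spring 2.2 N at 0, 4.2 N at 4 mm. Reads about 0.004 while a runner of the tray slides by, 0 in the runner's notch.
- tray: loose open wooden tray, 154 mm along x, 120 mm over its side runners, 28 mm high, 0.4 kg, on the open part of the bed, its +x roughly along the slide. Origin: centre of its underside. Dark runners along its sides, 8 mm thick, 16 mm high, have a notch at x = 0 for the catch. Loaded (0.84 kg) it slides with up to 8 N of friction; pressing the catches back takes up to about 10 N more.
- tray_in (a point): centre of the tray's inner floor, 8 mm above its underside, tray's axes. Recess 132 x 90 mm (x, y), 20 mm deep; end walls 11 mm, side walls 7 mm thick. The blocks fill it with 4 to 6 mm to spare: origins at (-22,0) and (22,0), turned 0 and 180 deg, or -90 and +90 deg, relative to the tray. Seated, block tops are 2 mm and rib tops 36 mm above the rim; rib centres are 82 mm apart.
- block_a: plaster mould block: an L cut from an 84 x 84 mm square, 22 mm thick, legs 40 mm wide, 0.22 kg, lying flat at any yaw. Origin: underside, centre of the square; z up. The 44 mm +x +y corner is missing; inner corner at (-2,-2), outer corner at (-42,-42). A grip rib (40 long, 22 thick, top at z = 56 mm) stands on it along the diagonal y = x, centred at (-16,-16). Blocks a and b are alike.
- block_b: plaster mould block: an L cut from an 84 x 84 mm square, 22 mm thick, legs 40 mm wide, 0.22 kg, lying flat at any yaw. Origin: underside, centre of the square; z up. The 44 mm +x +y corner is missing; inner corner at (-2,-2), outer corner at (-42,-42). A grip rib (40 long, 22 thick, top at z = 56 mm) stands on it along the diagonal y = x, centred at (-16,-16). Blocks a and b are alike.
- block_a_grip (a point): block_a_grip: point in the block's rib at (-12.5,-12.5,44) mm of the block, nearly over its centre of mass, 12 mm below the rib's top; block's axes. Pinch the rib across its 22 mm thickness, along the block's (1,-1) diagonal.
- block_b_grip (a point): block_b_grip: point in the block's rib at (-12.5,-12.5,44) mm of the block, nearly over its centre of mass, 12 mm below the rib's top; block's axes. Pinch the rib across its 22 mm thickness, along the block's (1,-1) diagonal.
- round_mould: bystander: cream plaster round mould, 116 mm across, 74 mm high; origin centre of its underside
- glaze_jar: bystander: glaze jar, 72 mm across, 100 mm high; origin centre of its underside
- wood_spatula: bystander: wooden spatula lying on the table; origin on the table under its middle

How it is judged (in metres and radians):
On the way, in this order (a step that is already met when the one before it is completed fails the run):
1. one block lies flat on the tray's floor (((z of block_a in the frame of tray between 0.004 and 0.0115 m and x of block_a in the frame of tray between -0.03 and 0.03 m and y of block_a in the frame of tray between -0.01 and 0.01 m and angle between block_a's own z axis and vertical below 0.06 rad) or (z of block_b in the frame of tray between 0.004 and 0.0115 m and x of block_b in the frame of tray between -0.03 and 0.03 m and y of block_b in the frame of tray between -0.01 and 0.01 m and angle between block_b's own z axis and vertical below 0.06 rad))), for 0.2 s.
2. both blocks lie flat on the tray's floor, interlocked (z of block_a in the frame of tray between 0.004 and 0.0115 m and x of block_a in the frame of tray between -0.03 and 0.03 m and y of block_a in the frame of tray between -0.01 and 0.01 m and angle between each of block_a, block_b's own z axis and vertical below 0.06 rad and z of block_b in the frame of tray between 0.004 and 0.0115 m and x of block_b in the frame of tray between -0.03 and 0.03 m and y of block_b in the frame of tray between -0.01 and 0.01 m), for 0.2 s.
3. the tray is home and both catches have snapped into its notches (x of tray in the frame of dock between -0.0045 and 0.0045 m and y of tray in the frame of dock between -0.005 and 0.005 m and z of tray in the frame of dock between -0.003 and 0.004 m and value of joint each of catch_l, catch_r below 0.002 m and angle between the x axis of tray and the x axis of bed, either way round below 0.06 rad), for 0.2 s.
At the end, for the whole second after the job is handed in: Both blocks on the tray floor (origins 4-11.5 mm above the tray's, within 30 mm along, 10 mm across, tilt under 0.06 rad); tray at rest within 4.5 mm along, 5 mm across, -3 to +4 mm in height of the dock, in line within 0.06 rad; both catches out (under 2 mm) (all of step 2 and all of step 3 and linear speed of tray below 0.02 m/s); the robot touches nothing.
It fails at once if the tray is lifted over 15 mm off the bed (z of tray in the frame of dock above 0.015 m).
It fails at once if block_a is dropped (falls free faster than 0.5 m/s) (linear speed of block_a above 0.5 m/s and contact force between anything else and block_a below 0.05 N).
It fails at once if block_b is dropped (falls free faster than 0.5 m/s) (linear speed of block_b above 0.5 m/s and contact force between anything else and block_b below 0.05 N).
It fails at once if the round mould, the glaze jar or the spatula is moved over 30 mm (distance of any of round_mould, glaze_jar, wood_spatula from where it was at the start of the episode above 0.03 m).
It also fails if it takes over 72 s, if anything falls off the work surface, if the arm or the gripper's body presses on something with over 40 N, if the wrist force passes 120 N, or if a joint passes its speed limit or range.

## Working session

There is one attempt and no reset: what is moved stays moved. The work goes in short steps, Python scripts to look and compute and a tool call to move; the robot and the scene stay as the last step left them, time stands still between calls to the robot, and variables do not carry over. Pictures are saved under pics/ and viewed, at most 10 in all, crops included, and the job is handed in when it is done.

Besides the shell and the picture viewer there is one more tool, called after "Emit:" in YAML: its name, and indented under it one key for each argument. apply_moves: Moves the arm, as the interface text tells. Its arguments: {"type":"object","properties":{"deltas":{"type":"array"},"grip_force":{"type":"number"}},"required":["deltas"]}

```bash
mkdir -p pics; cat > h.py <<'E'
from workcell import env, cams
import numpy as np, cv2
from scipy.spatial.transform import Rotation as Ro
def cal(name, st=None):
    c=cams.get_calibration(name); K=np.array(c["mtx"])
    if name=="wrist":
        st=st or env.state(); T=np.array(c["tool_from_camera"])
        R=Ro.from_euler("xyz",st["ee_rot"],degrees=True).as_matrix()
        return K,c["k1"],R@T[:3,:3],R@T[:3,3]+np.array(st["ee_pos"])
    return K,c["k1"],c["attitude"],np.array(c["eye"])
def pix2plane(uv,z,C):
    K,k1,R,e=C; uv=np.atleast_2d(np.float64(uv))
    d=(uv-K[:2,2])/[K[0,0],K[1,1]]; p=d.copy()
    for _ in range(15): p=d/(1+k1*(p**2).sum(1,keepdims=True))
    r=np.c_[p,np.ones(len(p))]@np.array(R).T
    return e+r*((z-e[2])/r[:,2:])
E
python3 - <<'E'
from h import *
for n in("scene","top","wrist"):
    im=cams.grab_frame(n); cv2.imwrite(f"pics/{n}0.png",im); print(n,cams.get_calibration(n))
print(env.state())
a=cv2.imread("pics/top0.png");cv2.imwrite("pics/top0b.png",cv2.resize(a,(800,600)))
E
```

```text
scene {'mtx': array([[459.59346036,   0.        , 253.23716086],
       [  0.        , 459.59346036, 191.44432109],
       [  0.        ,   0.        ,   1.        ]]), 'k1': -0.15234992125917016, 'eye': array([1071.5908007 , -655.35621814, 1309.29548647]), 'attitude': array([-146.49322529,    0.37360346,   40.42691703])}
top {'mtx': array([[435.66676462,   0.        , 258.18199554],
       [  0.        , 435.66676462, 183.94868446],
       [  0.        ,   0.        ,   1.        ]]), 'k1': -0.06286339911609945, 'eye': array([ 287.53387   ,  -12.21390311, 1472.94974274]), 'attitude': array([-170.18098961,    0.28429112,  -91.3551667 ])}
wrist {'mtx': array([[301.32976726,   0.        , 253.52972462],
       [  0.        , 301.32976726, 193.12359607],
       [  0.        ,   0.        ,   1.        ]]), 'k1': -0.018427906475370844, 'tool_from_camera': array([[ 1.59294639e-04, -9.64724457e-01, -2.63261651e-01,
         7.39988128e+01],
       [ 9.99999208e-01, -1.74956810e-04,  1.24621123e-03,
        -3.61557556e-02],
       [-1.24830987e-03, -2.63261641e-01,  9.64723665e-01,
        -1.71229016e+02],
       [ 0.00000000e+00,  0.00000000e+00,  0.00000000e+00,
         1.00000000e+00]])}
{'time_s': 0.15, 'qpos': array([ 6.81816705e+01,  1.83446832e+01,  8.96911637e+01, -8.83012121e-04,
        7.20423731e+01, -1.14732174e+00]), 'qvel': array([ 0.07287921, -0.14995623, -0.14318086, -0.02756387,  0.13187337,
       -0.04890889]), 'effort': array([-1.93689193e-04, -4.12775981e+01, -2.32154667e+01,  7.25140655e-02,
        4.33114800e-02, -7.20178673e-05]), 'ee_pos': array([202.85287665, 537.62681852, 213.29328992]), 'ee_rot': array([-1.79921779e+02, -7.26758029e-04,  1.59329265e+02]), 'force': array([-0.84722363, -0.08926747,  1.09491054]), 'torque': array([0.00087539, 0.03710971, 0.04969961]), 'gripper_force': 0.0, 'gripper_width': 91.36038548820554}
```

View pics/top0b.png

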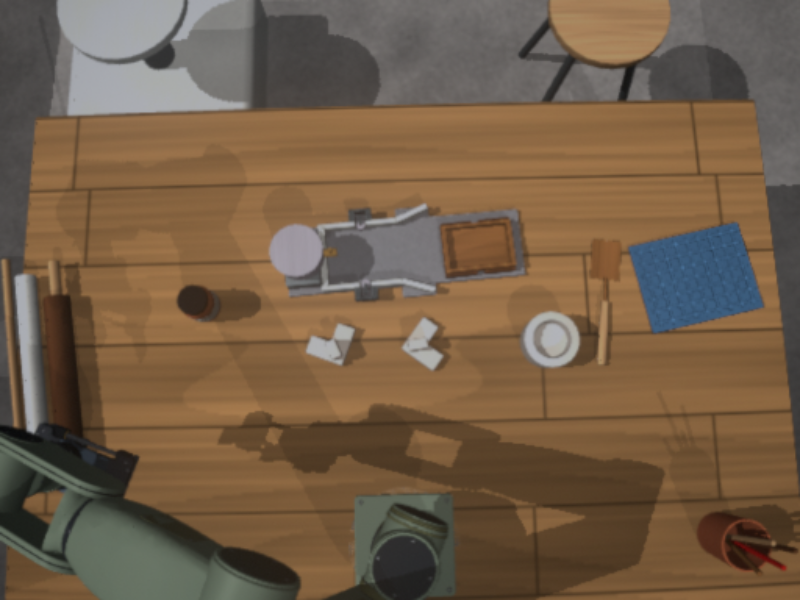

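View pics/scene0.png

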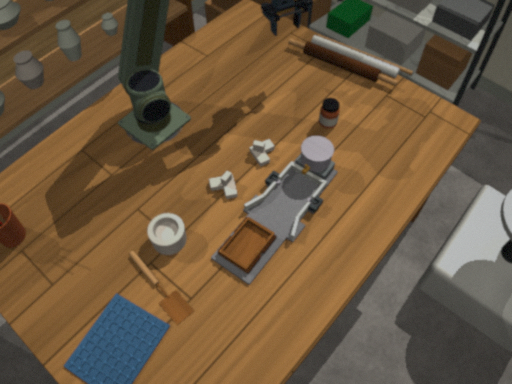

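The top view (800 px wide) shows the tank at (297,250), the tray at (480,247) and the blocks at (332,345) and (424,343). The round mould is at (551,340). The slide runs to the left, which is about world +y.

```bash
cat >> h.py <<'E'
_c=cal
def cal(name,st=None):
    K,k1,R,e=_c(name,st)
    if np.ndim(R)==1: R=Ro.from_euler("xyz",R,degrees=True).as_matrix()
    return K,k1,R,e
def tool(p,st=None):
    "world point/vector diff -> tool axes shift (mm) from the present pose"
    st=st or env.state(); R=Ro.from_euler("xyz",st["ee_rot"],degrees=True).as_matrix()
    return R.T@(np.array(p)-st["ee_pos"])
E
python3 - <<'E'
from h import *
C=cal("top"); s=0.64
f=lambda uv,z:print(np.round(pix2plane(np.array(uv)*s,z,C)[:,:2]).tolist())
f([[440,222],[515,217],[520,271],[444,277]],40) # tray rim
f([[332,345],[424,343]],22)
f([[551,340],[297,250]],74)
f([[440,214],[519,210],[525,272],[288,295]],12)
f([[197,303]],100);f([[605,260],[603,360]],5)
st=env.state();print(np.round(tool([430,60,330],st),0))
E
```

```text
[[678.0, -94.0], [685.0, -258.0], [565.0, -262.0], [556.0, -98.0]]
[[418.0, 144.0], [417.0, -52.0]]
[[412.0, -313.0], [615.0, 212.0]]
[[704.0, -96.0], [709.0, -272.0], [568.0, -278.0], [530.0, 241.0]]
[[503.0, 414.0]]
[[592.0, -458.0], [372.0, -438.0]]
[-381. -367. -116.]
```

Emit:
apply_moves:
  deltas:
    - [-0.035,-0.034,-0.0095,0,1]
    - [-0.07,-0.068,-0.019,0,1]
    - [-0.105,-0.102,-0.0285,0,1]
    - [-0.14,-0.136,-0.038,0,1]
    - [-0.175,-0.17,-0.0475,0,1]

```text
time_s: 0.65
ee_pos: [307.0, 315.3, 261.6]
ee_rot: [-180.0, 0.0, 159.4]
force: [1.9, 0.9, -0.1]
gripper_width: 91.4
gripper_force: 0.0
```

Emit:
apply_moves:
  deltas:
    - [-0.035,-0.034,-0.0095,0,1]
    - [-0.07,-0.068,-0.019,0,1]
    - [-0.105,-0.102,-0.0285,0,1]
    - [-0.14,-0.136,-0.038,0,1]
    - [-0.175,-0.17,-0.0475,0,1]

```text
time_s: 1.15
ee_pos: [410.7, 94.4, 309.4]
ee_rot: [180.0, 0.0, 159.3]
force: [1.5, 0.3, -0.2]
gripper_width: 91.1
gripper_force: 0.0
```

Emit:
apply_moves:
  deltas:
    - [-0.035,-0.034,-0.0095,-0.12,1]
    - [-0.07,-0.068,-0.019,-0.24,1]
    - [-0.08,-0.073,-0.022,-0.36,1]
    - [-0.08,-0.073,-0.022,-0.36,1]
    - [-0.08,-0.073,-0.022,-0.36,1]

```text
time_s: 1.65
ee_pos: [459.0, 0.0, 330.5]
ee_rot: [180.0, -0.1, 179.8]
force: [0.2, 0.5, -0.0]
gripper_width: 91.3
gripper_force: 0.0
```

```bash
python3 - <<'E'
from h import *
st=env.state(); im=cams.grab_frame("wrist"); cv2.imwrite("pics/w1.png",im); np.save("w1.npy",st,allow_pickle=True)
cv2.imwrite("pics/w1b.png",cv2.resize(im,(800,600),interpolation=cv2.INTER_CUBIC))
print(st["time_s"],st["ee_pos"],st["ee_rot"],st["qpos"])
E
```

```text
1.65 [4.59019234e+02 3.59768648e-02 3.30453277e+02] [ 1.79956362e+02 -7.66311192e-02  1.79795634e+02] [-1.46179778e+00  4.50833981e+00  9.08670516e+01  4.21259991e-02
  8.47021803e+01 -9.12613206e+01]
```

View pics/w1b.png

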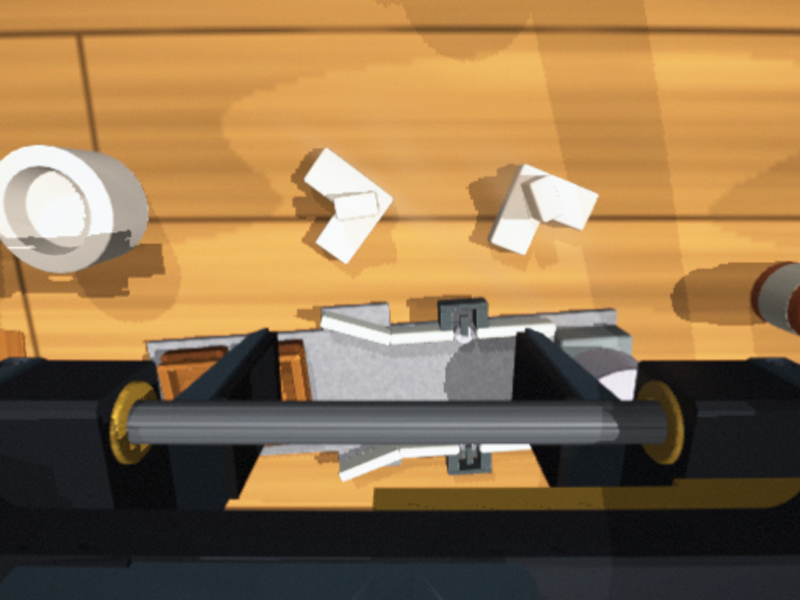

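The wrist view (800 px) shows the left block with its outer corner at (392,199) and leg ends at (325,149) and (346,263). The right block's outer corner is at (524,165), with leg ends at (598,194) and (491,246).

```bash
cat >> h.py <<'E'
def blockfit(uvO,uvP,uvQ,C,z=22):
    O,P,Q=pix2plane([uvO,uvP,uvQ],z,C)[:,:2]; c=(P+Q)/2; d=(c-O)
    yaw=np.degrees(np.arctan2(d[1],d[0]))-45
    c2=O+59.4*d/np.linalg.norm(d); c=(c+c2)/2
    print("lens",np.linalg.norm(P-O),np.linalg.norm(Q-O),np.linalg.norm(P-Q),"c",c.round(1),"yaw",yaw.round(1),"grip",(c-17.7*d/np.linalg.norm(d)).round(1))
    return c,yaw
def corners(im,C,roi,z=22,thr=150):
    "L outline of white block in roi (u0,v0,u1,v1) -> polygon"
    u0,v0,u1,v1=roi; m=np.zeros(im.shape[:2],np.uint8)
    hsv=cv2.cvtColor(im,cv2.COLOR_BGR2HSV); w=((hsv[...,1]<70)&(hsv[...,2]>thr)).astype(np.uint8)
    m[v0:v1,u0:u1]=w[v0:v1,u0:u1]; cs=cv2.findContours(m,0,2)[0]; c=max(cs,key=cv2.contourArea)
    return cv2.approxPolyDP(c,4,True)[:,0], cv2.contourArea(c)
E
python3 - <<'E'
from h import *
st=np.load("w1.npy",allow_pickle=True).item(); C=cal("wrist",st); im=cv2.imread("pics/w1.png"); s=.64
for roi in((185,85,265,180),(305,95,395,175)): 
    p,a=corners(im,C,roi); print(a,p.tolist(),pix2plane(p,22,C)[:,:2].round(0).tolist())
blockfit(*(np.array(q)*s for q in((392,199),(325,149),(346,263))),C)
blockfit(*(np.array(q)*s for q in((524,165),(598,194),(491,246))),C)
print("tray-ish",pix2plane(np.array([[148,343],[617,310],[389,341],[555,325],[400,448],[160,350]])*s,12,C)[:,:2].round(0).tolist())
E
```

```text
2036.5 [[208, 95], [195, 116], [215, 135], [202, 155], [221, 168], [251, 127]] [[361.0, -68.0], [392.0, -90.0], [421.0, -60.0], [452.0, -82.0], [473.0, -52.0], [409.0, -3.0]]
2012.0 [[382, 124], [335, 105], [314, 154], [335, 162], [346, 140], [372, 146]] [[405.0, 201.0], [376.0, 126.0], [451.0, 97.0], [464.0, 132.0], [429.0, 147.0], [439.0, 189.0]]
lens 80.66064145333971 80.38499581900663 113.76850781555214 c [417.9 -60.9] yaw -126.6 grip [415.3 -43.4]
lens 80.97049917878604 84.81820826751122 116.8369988233683 c [431.1 150.3] yaw -21.3 grip [414.9 143.2]
tray-ish [[565.0, -275.0], [529.0, 241.0], [563.0, -8.0], [545.0, 174.0], [697.0, 4.0], [573.0, -263.0]]
```

Emit:
apply_moves:
  deltas:
    - [-0.04,-0.027,0,0,1]
    - [-0.08,-0.054,0,0,1]
    - [-0.12,-0.081,0,0,1]
    - [-0.16,-0.108,0,0,1]
    - [-0.19,-0.13,0,0,1]

```text
time_s: 2.2
ee_pos: [651.0, -129.8, 330.0]
ee_rot: [180.0, -0.1, 180.0]
force: [1.0, 1.5, -1.0]
gripper_width: 91.3
gripper_force: 0.0
```

Emit:
apply_moves:
  deltas:
    - [0,0,0,0,1]
    - [0,0,0,0,1]

```text
time_s: 2.4
ee_pos: [649.2, -129.0, 329.7]
ee_rot: [179.9, -0.1, 180.0]
force: [-0.2, -0.5, -0.2]
gripper_width: 91.0
gripper_force: 0.0
```

```bash
python3 - <<'E'
from h import *
st=env.state(); im=cams.grab_frame("wrist"); cv2.imwrite("pics/w2.png",im); np.save("w2.npy",st,allow_pickle=True)
cv2.imwrite("pics/w2b.png",cv2.resize(im[:300],(800,469),interpolation=cv2.INTER_CUBIC))
print(st["time_s"],st["ee_pos"],st["ee_rot"])
E
```

```text
2.4 [ 649.22298436 -128.95423733  329.7397217 ] [ 1.79929567e+02 -1.47863963e-01  1.79974319e+02]
```

View pics/w2b.png

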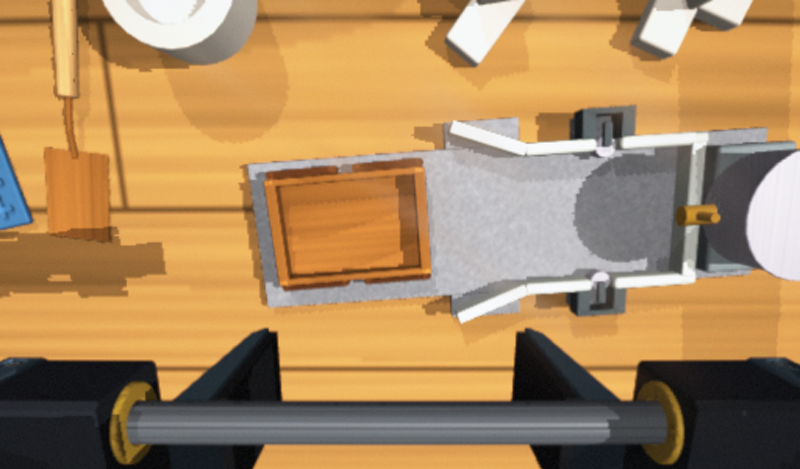

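The second wrist view (800 px) shows the tray rim corners at about (265,182), (424,160), (431,275) and (285,287). The rollers are at (604,151) and (600,277), and the rear bed corners at (250,166) and (268,305).

```bash
python3 - <<'E'
from h import *
st=np.load("w2.npy",allow_pickle=True).item(); C=cal("wrist",st); im=cv2.imread("pics/w2.png"); s=.64
hsv=cv2.cvtColor(im,cv2.COLOR_BGR2HSV)
m=((hsv[...,1]>110)).astype(np.uint8); r=np.zeros_like(m); poly=(np.array([[256,172],[428,153],[437,290],[274,300]])*s).astype(int)
cv2.fillPoly(r,[poly],1); m&=r
c=max(cv2.findContours(m,0,1)[0],key=cv2.contourArea)[:,0]
for z in(28,40):
    w=pix2plane(c,z,C)[:,:2].astype(np.float32); R=cv2.minAreaRect(w); print(z,R,cv2.boxPoints(R).round(0).tolist())
W=pix2plane(np.array([[265,182],[424,160],[431,275],[285,287]])*s,40,C)[:,:2]; print(W.round(1).tolist(),W.mean(0),[np.linalg.norm(W[i]-W[i-1]).round(0) for i in range(4)],[np.degrees(np.arctan2(*(W[j]-W[i])[::-1])).round(1) for i,j in((0,1),(3,2))])
b=pix2plane(np.array([[250,166],[268,305],[766,128]])*s,12,C)[:,:2];print(b.round(1).tolist())
ro=pix2plane(np.array([[604,151],[600,277]])*s,38,C)[:,:2];print("rollers",ro.round(1).tolist(),ro.mean(0))
g=pix2plane(np.array([[527,147],[695,135],[525,292],[695,282]])*s,38,C)[:,:2];print("guides",g.round(1).tolist(), [np.degrees(np.arctan2(*(g[j]-g[i])[::-1])).round(1) for i,j in((0,1),(2,3))])
E
```

```text
28 ((625.2576904296875, -175.66163635253906), (118.71810150146484, 156.96949768066406), 4.763367652893066) [[560.0, -102.0], [573.0, -259.0], [691.0, -249.0], [678.0, -93.0]]
40 ((623.9998168945312, -174.48159790039062), (115.70722961425781, 152.98851013183594), 4.76337194442749) [[560.0, -103.0], [573.0, -256.0], [688.0, -246.0], [675.0, -93.0]]
[[582.3, -252.9], [562.4, -102.0], [672.7, -93.4], [684.9, -240.1]] [ 625.59427586 -172.10959915] [np.float64(103.0), np.float64(152.0), np.float64(111.0), np.float64(147.0)] [np.float64(97.5), np.float64(94.8)]
[[567.1, -274.4], [711.5, -266.5], [529.6, 239.1]]
rollers [[553.8, 67.9], [675.2, 77.5]] [614.50812492  72.71673177]
guides [[550.5, -5.3], [538.9, 152.6], [690.8, 2.6], [680.4, 175.6]] [np.float64(94.2), np.float64(93.4)]
```

Emit:
apply_moves:
  deltas:
    - [0.039,0.0143,0.0267,0.149,1]
    - [0.078,0.0286,0.0534,0.298,1]
    - [0.117,0.043,0.08,0.447,1]
    - [0.156,0.0572,0.1068,0.596,1]
    - [0.195,0.0715,0.1335,0.745,1]

```text
time_s: 2.95
ee_pos: [451.2, -56.8, 197.4]
ee_rot: [179.9, 0.1, 137.0]
force: [0.5, 0.6, -0.6]
gripper_width: 91.2
gripper_force: 0.0
```

Emit:
apply_moves:
  deltas:
    - [0.0385,-0.0158,0.026,0.149,1]
    - [0.0385,-0.0158,0.026,0.298,1]
    - [0.0385,-0.0158,0.026,0.447,1]
    - [0.0385,-0.0158,0.026,0.596,1]
    - [0.0385,-0.0158,0.026,0.68,1]

```text
time_s: 3.45
ee_pos: [413.9, -42.9, 172.3]
ee_rot: [179.9, 0.0, 98.1]
force: [-0.1, 0.4, -0.4]
gripper_width: 91.2
gripper_force: 0.0
```

Emit:
apply_moves:
  deltas:
    - [0,0,0,0,1]
    - [0,0,0,0,1]

```text
time_s: 3.65
ee_pos: [414.6, -43.4, 172.0]
ee_rot: [179.9, 0.0, 98.5]
force: [-0.3, 0.5, -0.1]
gripper_width: 91.5
gripper_force: 0.0
```

```bash
python3 - <<'E'
from h import *
st=env.state(); im=cams.grab_frame("wrist"); cv2.imwrite("pics/w3.png",im); np.save("w3.npy",st,allow_pickle=True)
cv2.imwrite("pics/w3b.png",cv2.resize(im,(800,600),interpolation=cv2.INTER_CUBIC))
print(st["time_s"],st["ee_pos"],st["ee_rot"],st["qpos"][5])
C=cal("wrist",st); p,a=corners(im,C,(100,0,430,330)); print(a,p.tolist(),pix2plane(p,22,C)[:,:2].round(0).tolist())
E
```

```text
3.65 [414.63195488 -43.42621006 172.03504931] [1.79935201e+02 6.66367800e-03 9.84680128e+01] -16.043247972462357
6876.5 [[408, 80], [397, 84], [407, 90], [396, 96], [401, 102], [393, 118], [385, 168], [355, 217], [387, 245], [404, 246], [410, 229], [429, 229], [429, 114], [414, 99]] [[554.0, 84.0], [544.0, 78.0], [556.0, 74.0], [546.0, 67.0], [553.0, 62.0], [549.0, 45.0], [554.0, -8.0], [535.0, -67.0], [580.0, -96.0], [600.0, -94.0], [601.0, -72.0], [623.0, -69.0], [585.0, 55.0], [565.0, 67.0]]
```

View pics/w3b.png

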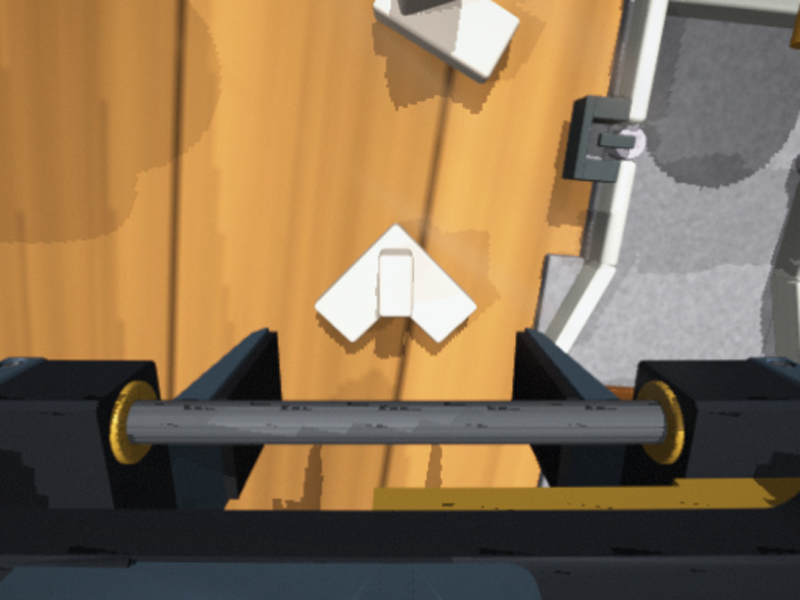

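The block sits centred under the gripper. In 800 px coordinates its outer corner is at (396,224), its leg ends are at (316,307) and (476,307), and its rib is upright at (396,285).

```bash
python3 - <<'E'
from h import *
st=np.load("w3.npy",allow_pickle=True).item(); im=cv2.imread("pics/w3.png"); C=cal("wrist",st); p,a=corners(im,C,(190,130,320,225)); print(a,(p/.64).round().tolist())
W=pix2plane(p,22,C)[:,:2];print(W.round(1).tolist())
s=.64
c,y=blockfit(*(np.array(q)*s for q in((396,223.5),(476.5,307),(315.5,307))),C)
r=pix2plane(np.array([[378.5,250],[413,250],[412,317],[379,317]])*s,56,C)[:,:2]; print("rib",r.round(1).tolist(),r.mean(0)); d=np.array([np.cos(np.radians(y+45)),np.sin(np.radians(y+45))]);print("rib expected",c-d*22.6,"grip from rib",r.mean(0)+d*4.95)
for g in (c-d*17.7, r.mean(0)+d*4.95): print(tool([*g,26],st).round(1))
E
```

```text
4092.5 [[475.0, 305.0], [395.0, 223.0], [316.0, 308.0], [350.0, 341.0], [378.0, 316.0], [409.0, 316.0], [439.0, 341.0]]
[[472.8, -50.3], [408.5, -2.2], [361.3, -69.2], [388.4, -90.1], [406.0, -68.4], [428.0, -65.1], [452.2, -80.7]]
lens 81.97212674843054 81.87977089862453 114.23137964326277 c [417.7 -60.6] yaw -126.5 grip [415.1 -43. ]
rib [[400.1, -16.3], [421.1, -13.2], [427.2, -55.8], [406.4, -58.9]] [413.69481443 -36.03789843]
rib expected [414.35295317 -38.20254732] grip from rib [414.42636696 -40.93354251]
[  0.3   0.3 146. ]
[  2.5  -0.  146. ]
```

Emit:
apply_moves:
  deltas:
    - [0.0015,0,0.048,0,1]
    - [0.0015,0,0.09,0,0.3]
    - [0.0015,0,0.125,0,0]
    - [0.0015,0,0.143,0,0]
    - [0.0015,0,0.1455,0,0]

```text
time_s: 4.2
ee_pos: [413.3, -42.3, 24.1]
ee_rot: [-179.7, -0.1, 98.4]
force: [-0.0, 0.9, -0.6]
gripper_width: 62.3
gripper_force: 0.0
```

Emit:
apply_moves:
  deltas:
    - [0,0,0,0,-0.6]
    - [0,0,0,0,-1]
    - [0,0,0,0,-1]
    - [0,0,0,0,-1]
    - [0,0,0,0,-1]
  grip_force: 25

```text
time_s: 4.7
ee_pos: [415.2, -42.7, 26.5]
ee_rot: [180.0, 0.0, 98.3]
force: [-1.1, 0.0, 0.3]
gripper_width: 22.3
gripper_force: 0.9
```

Emit:
apply_moves:
  deltas:
    - [0,0,0,0,-1]
    - [0,0,-0.03,0,-1]
    - [0,0,-0.07,0,-1]
    - [0,0,-0.11,0,-1]
    - [0,0,-0.13,0,-1]

```text
time_s: 5.2
ee_pos: [416.6, -42.9, 158.9]
ee_rot: [179.7, 0.1, 98.3]
force: [0.7, 0.1, -3.1]
gripper_width: 22.1
gripper_force: 25.0
```

Emit:
apply_moves:
  deltas:
    - [-0.02,0.032,0,0.14,-1]
    - [-0.048,0.076,0,0.28,-1]
    - [-0.076,0.12,0,0.42,-1]
    - [-0.104,0.164,0,0.56,-1]
    - [-0.124,0.196,0,0.7,-1]

```text
time_s: 5.7
ee_pos: [628.8, -138.1, 155.0]
ee_rot: [-180.0, 0.0, 57.9]
force: [0.9, -0.1, -1.9]
gripper_width: 21.4
gripper_force: 25.0
```

Emit:
apply_moves:
  deltas:
    - [0,0,0,0.1465,-1]
    - [0,0,0,0.1465,-1]
    - [0,0,0,0.1465,-1]

```text
time_s: 6.0
ee_pos: [626.1, -136.8, 155.1]
ee_rot: [-179.9, 0.0, 50.0]
force: [-0.2, 0.5, -0.9]
gripper_width: 22.0
gripper_force: 25.0
```

```bash
python3 - <<'E'
from h import *
st=env.state(); im=cams.grab_frame("wrist"); cv2.imwrite("pics/w4.png",im); np.save("w4.npy",st,allow_pickle=True)
cv2.imwrite("pics/w4b.png",cv2.resize(im,(800,600),interpolation=cv2.INTER_CUBIC))
print(st["time_s"],st["ee_pos"],st["ee_rot"],st["qpos"][5])
E
```

```text
6.0 [ 626.13180344 -136.76506201  155.08427885] [-1.79878464e+02  4.97238329e-02  4.99819819e+01] 26.659065397517665
```

View pics/w4b.png

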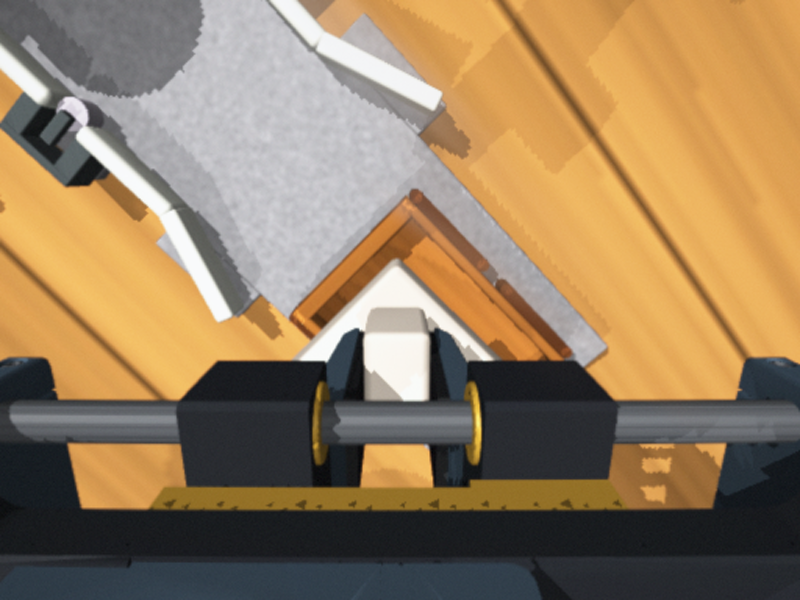

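The held block's outer corner is at (397,260), and the tray's far front rim corner is near (413,192). I'll zoom in to read the rim edges.

```bash
python3 - <<'E'
from h import *
im=cv2.imread("pics/w4.png")[110:240,170:400]; cv2.imwrite("pics/w4c.png",cv2.resize(im,(782,442),interpolation=cv2.INTER_CUBIC)) # 3.4x
E
```

```text
(no output)
```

View pics/w4c.png

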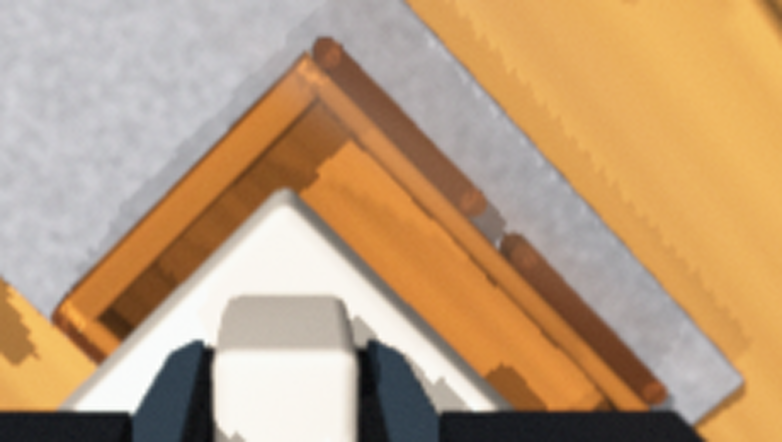

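In the crop, the front rim corners are at (305,55) and (57,312) and the runner notch is at (491,223). The block's apex is at (287,188), with edges running to (65,408) and (497,405).

```bash
cat > tgt.py <<'E'
from h import *
E
python3 - <<'E'
from h import *
st=np.load("w4.npy",allow_pickle=True).item(); C=cal("wrist",st)
f=lambda uv,z:pix2plane(np.array(uv)/3.4+[170,110],z,C)[:,:2]
ang=lambda v:np.degrees(np.arctan2(v[1],v[0]))
F,N=f([[305,55],[57,312]],40); print("front rim",F,N,np.linalg.norm(F-N),"yaw",ang(N-F)-90)
I=f([[318,100],[600,400]],40); print("far inner rim",I,ang(I[0]-I[1]))
S=f([[318,62],[640,405]],40); print("far outer",S,ang(S[0]-S[1]))
n=f([[491,223]],28); print("notch",n)
for psi in(94.,95.,96.):
    x=np.array([np.cos(np.radians(psi)),np.sin(np.radians(psi))]);y=np.array([-x[1],x[0]])
    print(psi,"c front",(F+N)/2-77*x, "notch in tray", (n[0]-((F+N)/2-77*x))@np.c_[x,y])
z=st["ee_pos"][2]-26.5+22
A,L,Rr=f([[287,187],[65,408],[497,405]],z); print("block apex",A,"edges",ang(A-L),ang(A-Rr))
d=-(A-st["ee_pos"][:2]); R=Ro.from_euler("xyz",st["ee_rot"],degrees=True).as_matrix()
print("apex in tool",tool([*A,z],st), "expected x 59.4-17=42.4")
b=f([[740,380]],12);print("bed corner",b)
E
```

```text
front rim [669.5410573  -93.75412777] [ 567.18512628 -103.62805147] 102.83107986033889 yaw -264.4899233997386
far inner rim [[ 664.51771779 -105.42408544]
 [ 672.76560283 -228.06081865]] 93.84761084852063
far outer [[ 671.06881278  -97.48406648]
 [ 681.04400707 -237.11665908]] 94.08620370715099
notch [[ 680.52231165 -167.36753831]]
94.0 c front [ 623.73434027 -175.50352149] notch in tray [  4.15483569 -57.21717623]
95.0 c front [ 625.07408398 -175.39808137] notch in tray [  3.16735295 -55.93713837]
96.0 c front [ 626.41178346 -175.26927556] notch in tray [  2.20236035 -54.6400615 ]
block apex [ 654.55066483 -103.76329923] edges 5.179866420008491 93.66276645933819
apex in tool [43.55217088  0.55275578  4.4610427 ] expected x 59.4-17=42.4
bed corner [[ 711.91184179 -266.39470632]]
```

Emit:
apply_moves:
  deltas:
    - [0.0016,0.0082,0.02,0,-1]
    - [0.0016,0.0082,0.05,0,-1]
    - [0.0016,0.0082,0.075,0,-1]
    - [0.0016,0.0082,0.08,0,-1]
    - [0.0016,0.0082,0.08,0,-1]

```text
time_s: 6.55
ee_pos: [633.6, -140.7, 75.8]
ee_rot: [-179.9, 0.0, 49.9]
force: [-0.1, 0.1, -2.2]
gripper_width: 21.6
gripper_force: 25.0
```

Emit:
apply_moves:
  deltas:
    - [0,0,0.004,0,-1]
    - [0,0,0.008,0,-1]
    - [0,0,0.012,0,-1]
    - [0,0,0.016,0,-1]
    - [0,0,0.016,0,-1]

```text
time_s: 7.05
ee_pos: [634.0, -141.1, 59.4]
ee_rot: [-179.9, 0.0, 49.8]
force: [-0.1, -0.3, -2.2]
gripper_width: 21.9
gripper_force: 25.0
```

Emit:
apply_moves:
  deltas:
    - [0,0,0.004,0,-1]
    - [0,0,0.008,0,-1]
    - [0,0,0.011,0,-1]
    - [0,0,0.0125,0,-1]
    - [0,0,0.0125,0,-1]

```text
time_s: 7.55
ee_pos: [634.2, -141.1, 47.0]
ee_rot: [-180.0, 0.0, 49.8]
force: [-0.3, -0.3, -2.1]
gripper_width: 22.2
gripper_force: 25.0
```

Emit:
apply_moves:
  deltas:
    - [0,0,0.0005,0,-1]
    - [0,0,0.001,0,-1]
    - [0,0,0.001,0,-1]
    - [0,0,0.0015,0,-1]
    - [0,0,0.0015,0,-1]

```text
time_s: 8.05
ee_pos: [634.5, -141.1, 46.5]
ee_rot: [180.0, -0.0, 49.8]
force: [0.2, 0.4, 0.9]
gripper_width: 21.5
gripper_force: 25.0
```

Emit:
apply_moves:
  deltas:
    - [0,0,0,0,-0.3]
    - [0,0,0,0,-0.1]
    - [0,0,-0.01,0,0]
    - [0,0,-0.05,0,0]
    - [0,0,-0.095,0,0]

```text
time_s: 8.55
ee_pos: [633.5, -140.9, 141.0]
ee_rot: [-179.8, 0.1, 49.8]
force: [1.3, -0.5, -0.9]
gripper_width: 45.3
gripper_force: 0.0
```

Emit:
apply_moves:
  deltas:
    - [0.01,-0.03,-0.03,0,1]
    - [0.02,-0.078,-0.03,0,1]
    - [0.03,-0.126,-0.03,0,1]
    - [0.04,-0.174,-0.03,0,1]
    - [0.05,-0.222,-0.03,0,1]

```text
time_s: 9.05
ee_pos: [496.0, 41.5, 171.9]
ee_rot: [179.9, -0.1, 49.8]
force: [-0.0, 1.5, 0.9]
gripper_width: 82.9
gripper_force: 0.0
```

Emit:
apply_moves:
  deltas:
    - [0.008,-0.048,0,0.14,1]
    - [0.016,-0.096,0,0.28,1]
    - [0.024,-0.131,0,0.42,1]
    - [0.024,-0.131,0,0.456,1]
    - [0.024,-0.131,0,0.456,1]

```text
time_s: 9.55
ee_pos: [412.2, 144.1, 171.9]
ee_rot: [180.0, -0.1, 23.8]
force: [-0.4, 0.3, -0.2]
gripper_width: 91.1
gripper_force: 0.0
```

```bash
python3 - <<'E'
from h import *
st=env.state(); im=cams.grab_frame("wrist"); cv2.imwrite("pics/w5.png",im); np.save("w5.npy",st,allow_pickle=True)
cv2.imwrite("pics/w5b.png",cv2.resize(im,(800,600),interpolation=cv2.INTER_CUBIC))
print(st["time_s"],st["ee_pos"],st["ee_rot"],st["qpos"][5],st["gripper_width"])
E
```

```text
9.55 [412.1596745  144.09409776 171.90395057] [ 1.79989204e+02 -1.07765004e-01  2.38270444e+01] 83.93285574418847 91.06863195318792
```

View pics/w5b.png

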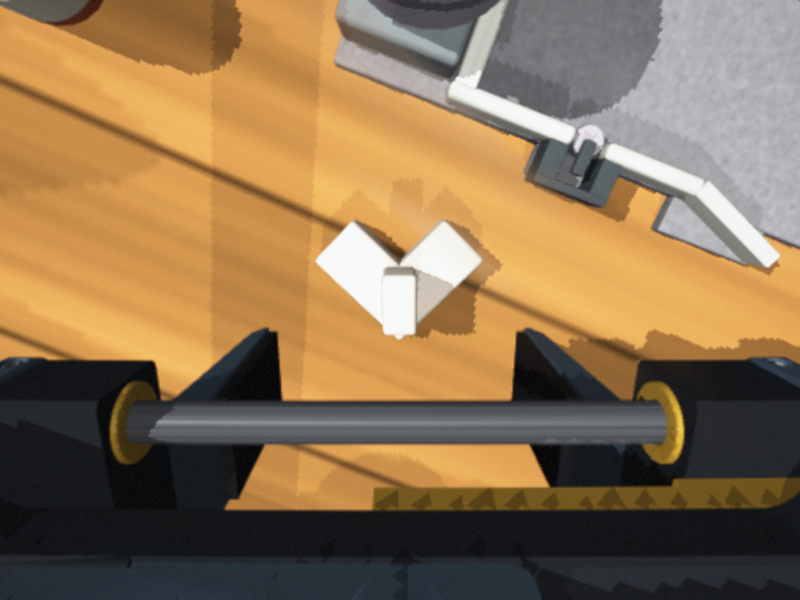

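The block is under the gripper. Its outer corner is at (399,338) and its leg ends at (317,261) and (481,262). The rib top spans about (383..415, 274..336).

```bash
python3 - <<'E'
from h import *
st=np.load("w5.npy",allow_pickle=True).item(); im=cv2.imread("pics/w5.png"); C=cal("wrist",st); p,a=corners(im,C,(190,135,320,225)); print(a,(p/.64).round().tolist())
s=.64
c,y=blockfit(*(np.array(q)*s for q in((399,338.5),(316.5,261),(481.5,261))),C)
d=np.array([np.cos(np.radians(y+45)),np.sin(np.radians(y+45))])
r=pix2plane(np.array([[383,272.5],[415,272.5],[415,336],[383,336]])*s,56,C)[:,:2]; print("rib",r.round(1).tolist(),r.mean(0))
for g in (c-d*17.7, r.mean(0)+d*4.95): print(tool([*g,26],st).round(1))
st=np.load("w3.npy",allow_pickle=True).item()
E
```

```text
4132.0 [[316.0, 261.0], [384.0, 333.0], [400.0, 338.0], [414.0, 333.0], [414.0, 323.0], [481.0, 259.0], [441.0, 220.0], [398.0, 264.0], [353.0, 220.0]]
lens 80.38912400284683 80.26915774827215 113.99812904216404 c [429.4 149.6] yaw -21.1 grip [413.2 142.4]
rib [[422.9, 157.8], [430.9, 139.6], [393.0, 122.4], [384.6, 141.2]] [407.83817024 140.25947071]
[ -0.    1.9 145.9]
[ -0.8   1.7 145.9]
```

Emit:
apply_moves:
  deltas:
    - [0,0.0018,0.048,0,1]
    - [0,0.0018,0.09,0,0.3]
    - [0,0.0018,0.125,0,0]
    - [0,0.0018,0.143,0,0]
    - [0,0.0018,0.1455,0,0]

```text
time_s: 10.1
ee_pos: [412.3, 140.4, 23.6]
ee_rot: [-180.0, 0.3, 23.6]
force: [0.0, -0.7, 0.2]
gripper_width: 61.8
gripper_force: 0.0
```

Emit:
apply_moves:
  deltas:
    - [0,0,0,0,-0.6]
    - [0,0,0,0,-1]
    - [0,0,0,0,-1]
    - [0,0,0,0,-1]
    - [0,0,0,0,-1]

```text
time_s: 10.6
ee_pos: [413.6, 141.8, 26.1]
ee_rot: [-180.0, -0.1, 23.7]
force: [-1.3, 1.6, 1.0]
gripper_width: 22.2
gripper_force: 0.5
```

Emit:
apply_moves:
  deltas:
    - [0,0,0,0,-1]
    - [0,0,-0.03,0,-1]
    - [0,0,-0.07,0,-1]
    - [0,0,-0.11,0,-1]
    - [0,0,-0.13,0,-1]

```text
time_s: 11.1
ee_pos: [414.4, 141.9, 158.4]
ee_rot: [180.0, -0.3, 23.7]
force: [0.5, 0.4, -2.6]
gripper_width: 21.7
gripper_force: 25.0
```

Emit:
apply_moves:
  deltas:
    - [0.003,0.03,0,-0.1,-1]
    - [0.0075,0.075,0,-0.22,-1]
    - [0.012,0.12,0,-0.34,-1]
    - [0.0165,0.165,0,-0.454,-1]
    - [0.021,0.205,0,-0.454,-1]

```text
time_s: 11.6
ee_pos: [515.1, -39.6, 155.0]
ee_rot: [-180.0, 0.0, 49.8]
force: [0.5, 0.4, -1.7]
gripper_width: 21.6
gripper_force: 25.0
```

```bash
python3 - <<'E'
from h import *
st=env.state(); print(st["ee_pos"],st["ee_rot"],tool([614.9,-210.1,158]).round(1))
E
```

```text
[515.05391853 -39.64891276 155.01720202] [-1.79965605e+02  2.86194189e-02  4.97791054e+01] [-65.7 186.3  -3.1]
```

Emit:
apply_moves:
  deltas:
    - [-0.01,0.03,0,0,-1]
    - [-0.026,0.074,0,0,-1]
    - [-0.042,0.118,0,0,-1]
    - [-0.058,0.162,0,0,-1]
    - [-0.066,0.186,0,0,-1]

```text
time_s: 12.1
ee_pos: [614.9, -211.8, 154.3]
ee_rot: [180.0, 0.1, 49.6]
force: [-0.4, 0.3, -2.2]
gripper_width: 21.7
gripper_force: 25.0
```

Emit:
apply_moves:
  deltas:
    - [0,0,0,0,-1]
    - [0,0,0,0,-1]

```text
time_s: 12.3
ee_pos: [613.1, -208.3, 154.2]
ee_rot: [-179.8, 0.0, 49.6]
force: [0.7, 0.1, -2.1]
gripper_width: 21.8
gripper_force: 25.0
```

```bash
python3 - <<'E'
from h import *
st=env.state(); im=cams.grab_frame("wrist"); cv2.imwrite("pics/w6.png",im); np.save("w6.npy",st,allow_pickle=True)
cv2.imwrite("pics/w6b.png",cv2.resize(im[60:260,120:387],(800,600),interpolation=cv2.INTER_CUBIC)) #3x
print(st["time_s"],st["ee_pos"],st["ee_rot"],st["gripper_width"])
E
```

```text
12.3 [ 613.14464959 -208.30518932  154.20385883] [-1.79834651e+02  3.23766834e-02  4.96442460e+01] 21.785324418049687
```

View pics/w6b.png

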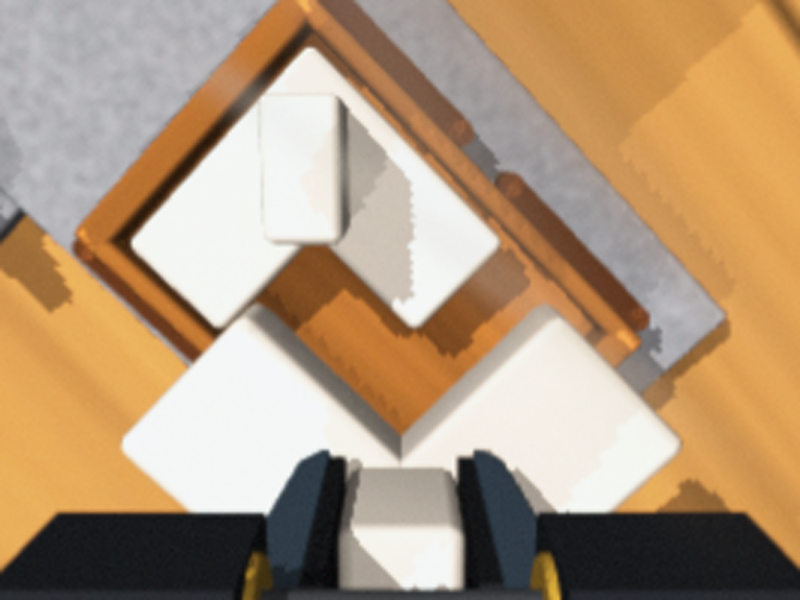

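Block B is seated flat. In crop pixels its corners are at (311,46), (131,243) and (498,242). Held block A's leg ends are at (123,445) and (680,443), and its inner corner is at (402,460).

```bash
python3 - <<'E'
from h import *
st=np.load("w6.npy",allow_pickle=True).item(); C=cal("wrist",st)
f=lambda uv,z:pix2plane(np.array(uv)/3.0+[120,60],z,C)[:,:2]
ang=lambda v:np.degrees(np.arctan2(v[1],v[0]))
O,P,Q=f([[311,46],[498,242],[131,243]],42); print("B",O,P,Q,"c",(P+Q)/2,np.linalg.norm(P-Q),ang((P-O)-(O-Q)*0),ang(P-Q))
c2=O+59.4*((P+Q)/2-O)/np.linalg.norm((P+Q)/2-O);print("B c from O",c2)
F,N,G=f([[305,2],[78,232],[632,345]],40); print("tray F,N,G",F,N,G,np.linalg.norm(F-N),np.linalg.norm(F-G),ang(N-F)-90,ang(F-G),"c",(N+G)/2)
z=st["ee_pos"][2]-4.1
L,Rr,I=f([[123,445],[680,443],[402,460]],z); m=(L+Rr)/2; print("A",L,Rr,"c",m,np.linalg.norm(L-Rr),"yaw",ang(Rr-L)+45, "inner",I)
print("A origin tool", tool([*m,z],st), "inner tool",tool([*I,z],st), "tip-to-want")
x=np.array([np.cos(np.radians(94.7)),np.sin(np.radians(94.7))])
print("want A by B", (P+Q)/2-44*x, c2-44*x)
E
```

```text
B [ 660.86418733 -111.01994357] [ 666.97703095 -191.27570203] [ 579.84559555 -117.60650402] c [ 623.41131325 -154.44110302] 114.10099811435639 -85.64436000549281 -40.214354480342436
B c from O [ 622.06719088 -155.99941739]
tray F,N,G [ 667.61998689 -100.50919949] [ 569.01385493 -104.13897263] [ 679.39067319 -245.07441739] 98.6729168187733 145.04361855609758 -267.89184690720026 94.6548280309639 c [ 624.20226406 -174.60669501]
A [ 580.84149754 -158.82279626] [ 667.76571984 -231.98687848] c [ 624.30360869 -195.40483737] 113.61691489342418 yaw 4.912694631314345 inner [ 622.21266898 -198.11721662]
A origin tool [17.05865888  0.16197525  4.08991074] inner tool [13.63777221  0.32495474  4.09137348] tip-to-want
want A by B [ 627.01660763 -198.29314804] [ 625.67248526 -199.85146241]
```

Emit:
apply_moves:
  deltas:
    - [-0.0003,0.0031,0.02,0,-1]
    - [-0.0003,0.0031,0.05,0,-1]
    - [-0.0003,0.0031,0.075,0,-1]
    - [-0.0003,0.0031,0.08,0,-1]
    - [-0.0003,0.0031,0.08,0,-1]

```text
time_s: 12.85
ee_pos: [615.4, -209.4, 75.0]
ee_rot: [-179.9, 0.0, 49.8]
force: [-0.4, -0.0, -1.9]
gripper_width: 21.7
gripper_force: 25.0
```

Emit:
apply_moves:
  deltas:
    - [0,0,0.004,0,-1]
    - [0,0,0.008,0,-1]
    - [0,0,0.011,0,-1]
    - [0,0,0.013,0,-1]
    - [0,0,0.013,0,-1]

```text
time_s: 13.35
ee_pos: [616.0, -210.6, 62.3]
ee_rot: [-180.0, 0.0, 49.7]
force: [-0.0, -0.7, -1.3]
gripper_width: 21.9
gripper_force: 25.0
```

Emit:
apply_moves:
  deltas:
    - [0,0,0.003,0,-1]
    - [0,0,0.006,0,-1]
    - [0,0,0.009,0,-1]
    - [0,0,0.009,0,-1]

```text
time_s: 13.75
ee_pos: [615.7, -210.5, 52.8]
ee_rot: [-179.9, 0.0, 49.7]
force: [-0.1, -0.8, -2.5]
gripper_width: 22.4
gripper_force: 25.0
```

Emit:
apply_moves:
  deltas:
    - [0,0,0.002,0,-1]
    - [0,0,0.004,0,-1]
    - [0,0,0.006,0,-1]
    - [0,0,0.007,0,-1]
    - [0,0,0.007,0,-1]

```text
time_s: 14.25
ee_pos: [616.1, -210.6, 46.4]
ee_rot: [180.0, -0.0, 49.7]
force: [0.0, -0.3, -2.0]
gripper_width: 21.8
gripper_force: 25.0
```

Emit:
apply_moves:
  deltas:
    - [0,0,0.0005,0,-1]
    - [0,0,0.001,0,-1]
    - [0,0,0.001,0,-1]

```text
time_s: 14.55
ee_pos: [616.2, -210.7, 46.2]
ee_rot: [180.0, -0.0, 49.7]
force: [-1.7, 0.4, 3.3]
gripper_width: 21.6
gripper_force: 25.0
```

Emit:
apply_moves:
  deltas:
    - [0,0,0,0,-0.3]
    - [0,0,0,0,-0.1]
    - [0,0,-0.01,0,0]
    - [0,0,-0.05,0,0]
    - [0,0,-0.09,0,0]

```text
time_s: 15.05
ee_pos: [615.6, -210.4, 136.0]
ee_rot: [-179.9, 0.0, 49.7]
force: [-0.0, -0.2, -0.3]
gripper_width: 45.5
gripper_force: 0.0
```

Emit:
apply_moves:
  deltas:
    - [-0.01,0.012,0,-0.14,0.1]
    - [-0.03,0.04,0,-0.28,0.1]
    - [-0.05,0.066,0,-0.42,0.1]
    - [-0.0508,0.0666,0,-0.56,0.1]
    - [-0.0508,0.0666,0,-0.7,0.1]

```text
time_s: 15.55
ee_pos: [634.2, -293.8, 135.8]
ee_rot: [180.0, 0.0, 90.0]
force: [0.3, 0.6, 0.9]
gripper_width: 50.0
gripper_force: 0.0
```

Emit:
apply_moves:
  deltas:
    - [0,0,0,-0.08,0.1]
    - [0,0,0,-0.08,0.1]
    - [0,0,0,-0.08,0.1]

```text
time_s: 15.85
ee_pos: [634.2, -292.5, 135.9]
ee_rot: [180.0, 0.0, 94.3]
force: [0.8, 1.1, 0.4]
gripper_width: 50.3
gripper_force: 0.0
```

```bash
python3 - <<'E'
from h import *
st=env.state(); im=cams.grab_frame("wrist"); cv2.imwrite("pics/w7.png",im); np.save("w7.npy",st,allow_pickle=True)
cv2.imwrite("pics/w7b.png",cv2.resize(im,(800,600),interpolation=cv2.INTER_CUBIC))
print(st["time_s"],st["ee_pos"],st["ee_rot"],st["gripper_width"],tool([633.9,-292.4,22]))
E
```

```text
15.85 [ 634.18081305 -292.47477989  135.86034658] [1.79970537e+02 9.75129137e-03 9.42854226e+01] 50.34731695346785 [ 7.06700131e-02 -3.17724184e-01  1.13798814e+02]
```

View pics/w7b.png

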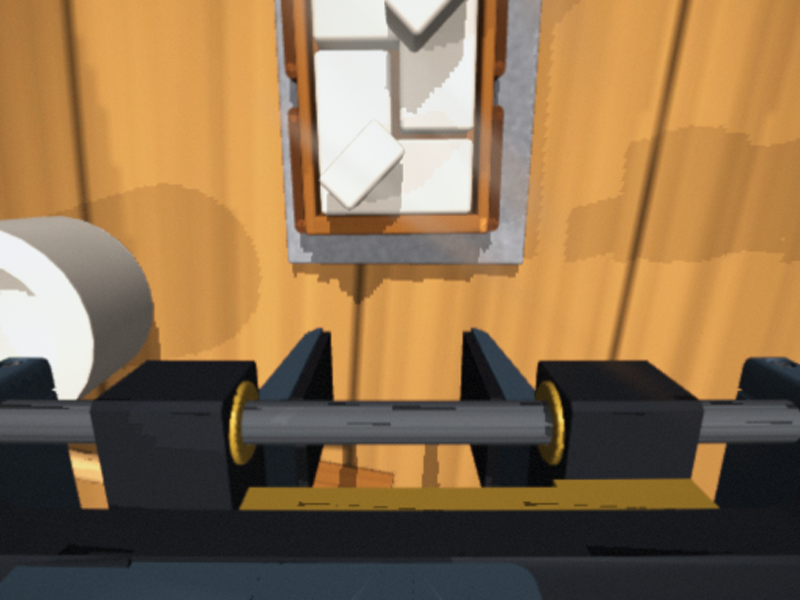

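Both blocks lie flat and interlocked, with the tray's rear rim at row 232 and the gripper centred behind it. I'll lower the fingers behind the tray and push.

Emit:
apply_moves:
  deltas:
    - [0,0,0.045,0,0.1]
    - [0,0,0.09,0,0.1]
    - [0,0,0.113,0,0.1]
    - [0.008,0,0.113,0,0.1]
    - [0.016,0,0.113,0,0.1]

```text
time_s: 16.4
ee_pos: [633.3, -276.1, 23.0]
ee_rot: [180.0, 0.0, 94.3]
force: [-0.9, 0.7, 0.8]
gripper_width: 50.5
gripper_force: 0.0
```

Emit:
apply_moves:
  deltas:
    - [0.005,0,0,0,0.1]
    - [0.01,0,0,0,0.1]
    - [0.016,0,0,0,0.1]
    - [0.024,0.0005,0,0,0.1]
    - [0.032,0.001,0,0,0.1]

```text
time_s: 16.9
ee_pos: [632.9, -246.5, 24.9]
ee_rot: [179.7, 0.3, 94.4]
force: [-0.5, -5.3, 2.6]
gripper_width: 50.1
gripper_force: 2.9
```

Emit:
apply_moves:
  deltas:
    - [0.012,0.001,0,0,0.1]
    - [0.024,0.002,0,0,0.1]
    - [0.036,0.003,0,0,0.1]
    - [0.048,0.004,0,0,0.1]
    - [0.06,0.005,0,0,0.1]

```text
time_s: 17.4
ee_pos: [633.3, -186.0, 24.9]
ee_rot: [179.7, 0.3, 94.4]
force: [0.2, -5.7, 2.4]
gripper_width: 50.3
gripper_force: 3.0
```

Emit:
apply_moves:
  deltas:
    - [0.01,0.0005,0,0,0.1]
    - [0.02,0.001,0,0,0.1]
    - [0.03,0.001,0,0,0.1]
    - [0.04,0.001,0,0,0.1]
    - [0.05,0.001,0,0,0.1]

```text
time_s: 17.9
ee_pos: [630.7, -135.9, 24.9]
ee_rot: [179.7, 0.2, 94.4]
force: [0.6, -5.9, 2.3]
gripper_width: 50.1
gripper_force: 3.0
```

```bash
python3 - <<'E'
from h import *
im=cams.grab_frame("top"); st=env.state(); print(st["ee_pos"],st["force"])
C=cal("top"); hsv=cv2.cvtColor(im,cv2.COLOR_BGR2HSV)
cv2.imwrite("pics/t8.png",im)
# seated blocks: white blobs near the slide, expected centre
m=((hsv[...,1]<60)&(hsv[...,2]>185)).astype(np.uint8)
n,l,s,c=cv2.connectedComponentsWithStats(m)
for i in range(1,n):
    if s[i,4]>40: print(s[i].tolist(),c[i].round(0),pix2plane(c[i],45,C)[0].round(0))
E
```

```text
[ 630.35419343 -133.82237343   24.69640689] [ 0.30212414 -4.25964136  3.37393315]
[80, 64, 14, 7, 52] [87. 67.] [971. 586.  45.]
[250, 158, 9, 12, 42] [254. 165.] [600.   3.  45.]
[263, 160, 10, 10, 71] [267. 164.] [600. -43.  45.]
[11, 177, 7, 66, 220] [ 14. 206.] [479. 814.  45.]
[337, 201, 32, 33, 216] [349. 220.] [ 409. -305.   45.]
[348, 208, 14, 14, 148] [354. 215.] [ 424. -325.   45.]
[16, 244, 4, 21, 43] [ 18. 254.] [320. 792.  45.]
```

Emit:
apply_moves:
  deltas:
    - [0.008,0,0,0,0.1]
    - [0.016,0,0,0,0.1]
    - [0.024,0,0,0,0.1]
    - [0.032,0,0,0,0.1]
    - [0.04,0,0,0,0.1]

```text
time_s: 18.45
ee_pos: [627.9, -96.9, 24.7]
ee_rot: [179.7, 0.3, 94.5]
force: [0.3, -10.7, 3.5]
gripper_width: 50.0
gripper_force: 5.1
```

Emit:
apply_moves:
  deltas:
    - [0.006,0,0,0,0.1]
    - [0.012,0,0,0,0.1]
    - [0.018,0,0,0,0.1]
    - [0.024,0,0,0,0.1]
    - [0.03,0,0,0,0.1]

```text
time_s: 18.95
ee_pos: [625.6, -66.4, 24.6]
ee_rot: [179.7, 0.2, 94.4]
force: [1.5, -6.5, 3.6]
gripper_width: 50.2
gripper_force: 3.4
```

Emit:
apply_moves:
  deltas:
    - [0.007,0,0,0,0.1]
    - [0.014,0,0,0,0.1]
    - [0.021,0,0,0,0.1]
    - [0.028,0,0,0,0.1]
    - [0.035,0,0,0,0.1]

```text
time_s: 19.45
ee_pos: [622.9, -31.2, 24.6]
ee_rot: [179.7, 0.2, 94.4]
force: [1.2, -6.5, 3.8]
gripper_width: 50.2
gripper_force: 3.4
```

Emit:
apply_moves:
  deltas:
    - [0.002,0,0,0,0.1]
    - [0.004,0,0,0,0.1]
    - [0.006,0,0,0,0.1]

```text
time_s: 19.75
ee_pos: [621.9, -24.4, 24.1]
ee_rot: [179.8, 0.1, 94.4]
force: [1.9, -2.4, 0.7]
gripper_width: 50.2
gripper_force: 1.5
```

Emit:
apply_moves:
  deltas:
    - [0.002,0,0,0,0.1]
    - [0.004,0,0,0,0.1]

```text
time_s: 19.95
ee_pos: [620.4, -19.9, 22.8]
ee_rot: [179.9, 0.0, 94.4]
force: [-0.1, -5.4, 3.7]
gripper_width: 49.8
gripper_force: 2.9
```

Emit:
apply_moves:
  deltas:
    - [0.001,0,0,0,0.1]
    - [0.001,0,0,0,0.1]

```text
time_s: 20.15
ee_pos: [620.6, -19.2, 22.9]
ee_rot: [179.9, 0.1, 94.4]
force: [0.9, -5.0, 3.0]
gripper_width: 49.7
gripper_force: 2.4
```

Emit:
apply_moves:
  deltas:
    - [0.001,0,0,0,0.1]
    - [0.001,0,0,0,0.1]

```text
time_s: 20.35
ee_pos: [620.6, -18.5, 22.9]
ee_rot: [179.9, 0.1, 94.4]
force: [0.9, -5.7, 3.5]
gripper_width: 50.0
gripper_force: 2.7
```

Emit:
apply_moves:
  deltas:
    - [0.0015,0,0,0,0.1]
    - [0.0015,0,0,0,0.1]

```text
time_s: 20.55
ee_pos: [620.4, -17.0, 22.8]
ee_rot: [179.9, 0.1, 94.4]
force: [1.1, -5.2, 3.4]
gripper_width: 50.0
gripper_force: 2.9
```

Emit:
apply_moves:
  deltas:
    - [0.0015,0,0,0,0.1]
    - [0.0015,0,0,0,0.1]

```text
time_s: 20.75
ee_pos: [620.5, -16.8, 22.9]
ee_rot: [179.9, 0.2, 94.5]
force: [1.3, -10.2, 3.6]
gripper_width: 49.9
gripper_force: 4.9
```

Emit:
apply_moves:
  deltas:
    - [0.0015,0,0,0,0.1]
    - [0.0015,0,0,0,0.1]

```text
time_s: 20.95
ee_pos: [620.5, -16.8, 22.9]
ee_rot: [179.9, 0.3, 94.5]
force: [2.4, -13.0, 2.9]
gripper_width: 50.0
gripper_force: 7.1
```

```bash
python3 - <<'E'
from h import *
st=env.state(); print(st["ee_pos"],st["force"])
im=cams.grab_frame("wrist"); cv2.imwrite("pics/w9.png",im); C=cal("wrist",st)
K,k1,R,e=C
def proj(p):
    q=R.T@(np.array(p)-e); a=q[:2]/q[2]; a=a*(1+k1*(a@a)); return K[:2,:2]@a+K[:2,2]
print("roller px",proj([553.8,73,38]),proj([675.2,83,38]))
E
```

```text
[620.53494653 -16.78212857  22.94489874] [  2.35874006 -12.97421723   2.85286823]
roller px [130.10997753  67.47656635] [382.09807499  66.65866388]
```

Emit:
apply_moves:
  deltas:
    - [-0.004,0,0,0,0.1]
    - [-0.02,0,0,0,0.1]
    - [-0.035,0,-0.02,0,0.1]
    - [-0.04,0,-0.06,0,0.1]
    - [-0.04,0,-0.1,0,0.1]

```text
time_s: 21.5
ee_pos: [621.6, -53.9, 122.2]
ee_rot: [-179.8, -0.1, 94.3]
force: [1.1, -0.1, -0.4]
gripper_width: 50.2
gripper_force: 0.0
```

Emit:
apply_moves:
  deltas:
    - [-0.02,0,-0.04,0,0.1]
    - [-0.02,0,-0.08,0,0.1]
    - [-0.02,0,-0.12,0,0.1]
    - [-0.02,0,-0.16,0,0.1]
    - [-0.02,0,-0.16,0,0.1]

```text
time_s: 22.0
ee_pos: [626.4, -73.4, 288.7]
ee_rot: [179.4, 0.1, 94.4]
force: [0.3, 0.6, -0.1]
gripper_width: 50.0
gripper_force: 0.0
```

```bash
python3 - <<'E'
from h import *
def rollers(fn,sn):
    im=cv2.imread(fn); st=np.load(sn,allow_pickle=True).item(); C=cal("wrist",st);K,k1,R,e=C
    hsv=cv2.cvtColor(im,cv2.COLOR_BGR2HSV)
    def proj(p):
        q=R.T@(np.array(p)-e); a=q[:2]/q[2]; a=a*(1+k1*(a@a)); return K[:2,:2]@a+K[:2,2]
    for w in([553.8,71,38],[675.2,80,38]):
        u,v=proj(w).astype(int); print(fn,w,u,v)
        pu=im[max(v-12,0):v+13,u-12:u+13].astype(int)
        # roller = pinkish-lilac: blue & red above green
        m=((np.minimum(pu[...,0],pu[...,2])-pu[...,1]>4)&(pu.min(2)>100)).astype(np.uint8)
        n,l,s,c=cv2.connectedComponentsWithStats(m)
        if n>1:
            i=1+np.argmax(s[1:,4]); print(s[i].tolist(), pix2plane(c[i]+[u-12,max(v-12,0)],38,C)[0,:2].round(1))
st=env.state(); im=cams.grab_frame("wrist"); cv2.imwrite("pics/w10.png",im); np.save("w10.npy",st,allow_pickle=True); print(st["time_s"],st["ee_pos"])
rollers("pics/w2.png","w2.npy"); rollers("pics/w10.png","w10.npy")
# tray rim + its rear edge
C=cal("wrist",st); hsv=cv2.cvtColor(im,cv2.COLOR_BGR2HSV)
K,k1,R,e=C
def proj(p):
    q=R.T@(np.array(p)-e); a=q[:2]/q[2]; a=a*(1+k1*(a@a)); return K[:2,:2]@a+K[:2,2]
b=lambda x,y,z:np.array([615-.0732*(x-90)-.9973*y, 78.6+.9973*(x-90)-.0732*y,z])
for y in(-40,-20,0,20,40):   # scan along bed x for bed(grey)->tray(orange) step at z=40
    xs=np.arange(-30,60,.5); v=[hsv[tuple(np.clip(proj(b(x,y,40)).round().astype(int)[::-1],0,[383,511]))] for x in xs]
    sat=np.array(v)[:,1].astype(int); o=xs[sat>110]; print("y",y,"orange from",o[:1],"to",o[-1:],len(o))
E
```

```text
22.0 [626.41762553 -73.42160742 288.68957698]
pics/w2.png [553.8, 71, 38] 388 97
[6, 3, 12, 8, 23] [547.2  69.1]
pics/w2.png [675.2, 80, 38] 385 177
[5, 8, 12, 12, 54] [675.3  75.4]
pics/w10.png [553.8, 71, 38] 203 50
[4, 6, 14, 16, 67] [551.3  70.6]
pics/w10.png [675.2, 80, 38] 297 51
[8, 5, 14, 17, 63] [677.1  78.6]
y -40 orange from [13.] to [24.] 23
y -20 orange from [14.] to [22.5] 18
y 0 orange from [13.] to [22.5] 20
y 20 orange from [14.] to [22.5] 18
y 40 orange from [14.] to [22.5] 18
```

```bash
python3 -c "
from workcell import env
print(env.job_done())"
```

```text
the job is handed in; nothing more can be done
None
```

I handed the job in at about 22 s: both blocks are interlocked flat in the tray, and the tray is pushed home on the slide with the arm clear. I inferred that both catches snapped from the push force and one last camera measurement, because the catch joints can't be read directly. The hand-in gave no verdict.

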